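# Find the full salt jar and set it on the cork mat

## Robot

A 6-joint arm with a two-finger parallel gripper is mounted at the origin on the work surface. World frame = base frame: x ahead of the robot, y to its left, z up, the work surface at z = 0. Lengths are in m, angles in rad, forces in N, time in s.
With the tool pointing down it reaches from about 0.35 to 0.775 m from the base axis. Payload 7.3 kg.
Tool frame: the origin (TCP) lies at the very end of the fingers, on their centre line; the grasp point (between the pads) lies 19 mm behind it; z points along the fingers, y is the line along which they close (so a half turn about z gives the same grasp; the last joint's range is limited). The gripper opens to 92 mm and grips with 3 to 60 N. Pads are 19 mm wide; open, the fingers measure 130 mm over their backs; the gripper's body (75 mm by 190 mm) begins 47 mm behind the grasp point.
Start: joints at [1.15, 0.342, 1.524, -0, 1.275, -0.146], TCP at [0.142, 0.505, 0.205] pointing down, gripper open.
Joint ranges: [-2.53, 2.53], [-0.77, 2.02], [0.04, 2.7], [-1, 4.14], [0.28, 2.66], [-3.11, 3.11]. Speed limits (rad/s): [2.57, 2.57, 3.14, 3.14, 3.14, 3.14].

## Interface

Orientations are given as [roll, pitch, yaw] about the fixed x, y, z axes, in that order (R = Rz(yaw) Ry(pitch) Rx(roll)).
In Python, from cell import robot gives the robot as it stands.
- The arm moves only by the tool apply_moves, never from a script. Its argument "rows" is a list of rows, each an object with "xyz": the shift along the tool's x, y, z in mm, a list of three; "turn": the turn about the tool's z in rad. A call has 1 to 10 rows; each row shifts and turns the commanded pose from where the row before left it, along the tool's axes as they then stand; what a row does not reach is not made up. A row lasts 1/8 s, in which the tool goes at most 62.5 mm and 10.7 degrees, less where a joint would pass 70% of its speed; a pose out of reach is approached as far as the arm can. A call with a gripper value outside its range is refused whole. "gripper" is the opening, from 0 (shut) to 1 (fully open), set as the call begins (left out, the last holds). The fingers move at their own pace and stop on an object; "newtons" is the grip in N (left out, the last holds). Time passes only in rows, so rows that do not move let the fingers close. It gives the time, the measured TCP pose, the force and the opening at its end, in the units of the state.
- robot.observe(): the state, without advancing time (a new reading comes with each control period).
- robot.read_camera(name): name is "scene" or "top" or "wrist"; returns a dict with "frame" (420x560x3 uint8, blue, green, red), "mtx" (3x3 intrinsics, pixels), "R" (3x3) and "t" (3): a world point X has camera coordinates R X + t; the wrist camera has in their place "T_tool_cam" (4x4, takes a point from camera to tool coordinates, whose origin is the TCP and whose axes are the flange's). Camera axes: x right, y down, z forward; pixel columns grow to the right and rows downward; lengths in m; the calibration is good to about 2 mm. A picture is of the moment at which its call begins: read the wrist's pose just before it. There is no depth.
- robot.hand_in(): hands the job in, once; it reports no verdict.
The state is a dict: "time": time; "qpos": joint angles; "qvel": joint speeds; "joint_efforts": joint torques, N m; "tool_pos": TCP position; "tool_rot": TCP orientation; "contact_force": force on the tool from outside, world axes, zero at the start; "torque": the same for the moment, N m; "opening": finger opening in m.
Only numpy, scipy, OpenCV 4.12 (cv2) and the standard library are available. Lean on these libraries where they do the work, as an engineer would, in place of code of your own. Each camera call takes 0.05 s, during which the arm holds its last target. There are 200 camera calls.

## Task

Three identical closed white jars with red screw lids stand on the kitchen worktop: one is full of salt, the other two are empty. Lift them to feel which is the heavy one, and stand only that one upright in the middle of the round cork mat, setting it down gently. An empty jar that you lifted goes back upright on the worktop where it stood.

Things in the scene. Friction and masses are not known exactly. Their poses are not given: they have to be found in the camera images.
- jar_a_mid (a point): one of three identical closed jars, upright and loose on the worktop: opaque white body 64 mm in diameter (straight to 58 mm up), red lid 50 mm in diameter (top 21 mm), 92 mm tall. Full (0.45 to 0.6 kg) or empty (under 0.2 kg): the letter does not tell which. The point is on its axis half-way up, 46 mm above its underside; z up. Rigid: grip the white body with about 30 N.
- jar_b_mid (a point): one of three identical closed jars, upright and loose on the worktop: opaque white body 64 mm in diameter (straight to 58 mm up), red lid 50 mm in diameter (top 21 mm), 92 mm tall. Full (0.45 to 0.6 kg) or empty (under 0.2 kg): the letter does not tell which. The point is on its axis half-way up, 46 mm above its underside; z up. Rigid: grip the white body with about 30 N.
- jar_c_mid (a point): one of three identical closed jars, upright and loose on the worktop: opaque white body 64 mm in diameter (straight to 58 mm up), red lid 50 mm in diameter (top 21 mm), 92 mm tall. Full (0.45 to 0.6 kg) or empty (under 0.2 kg): the letter does not tell which. The point is on its axis half-way up, 46 mm above its underside; z up. Rigid: grip the white body with about 30 N.
- mat_top (a point): the round cork mat, a disc 120 mm in diameter and 8 mm thick, fixed to the worktop. The point is the centre of its upper face, 8 mm above the worktop; z up.
Things that resemble listed ones, but are neither listed nor needed, are in the scene too. What is shaped like the part that bears jar_a_mid but yellow is not meant.

How it is judged:
By the outcome, as a careful person would: the job done as asked, in the order asked, and still so for the second after the job is handed in, with the robot touching nothing.
It also fails if it takes over 64 s, if anything falls off the work surface, if the arm or the gripper's body presses on something with over 40 N, if the wrist force passes 120 N, or if a joint passes its speed limit or range.

## Working session

There is one attempt and no reset: what is moved stays moved. The work goes in short steps, Python scripts to look and compute and a tool call to move; the robot and the scene stay as the last step left them, time stands still between calls to the robot, and variables do not carry over. Pictures are saved under pics/ and viewed, on a budget of 10 in all, crops included, one or two more only if the job needs it, and the job is handed in when it is done.

Besides the shell and the picture viewer there is one more tool, called after "Emit:" by a JSON object that holds its "api" and its "payload". apply_moves: Moves the arm, as the interface text tells. Its arguments: {"type":"object","properties":{"rows":{"type":"array"},"gripper":{"type":"number"},"newtons":{"type":"number"}},"required":["rows"]}

```bash
mkdir -p pics; python3 - <<'E'
from cell import robot
import cv2,numpy as np
s=robot.observe();print({k:np.round(v,3).tolist() for k,v in s.items()})
for n in("scene","top"):
    c=robot.read_camera(n);cv2.imwrite(f"pics/{n}0.png",c["frame"]);np.savez(f"{n}0.npz",**c);print(n,c["mtx"],c["R"],c["t"])
E
```

```text
{'time': 0.0, 'qpos': [1.15, 0.343, 1.525, -0.0, 1.275, -0.146], 'qvel': [-0.001, 0.001, 0.0, -0.002, -0.001, -0.001], 'joint_efforts': [-0.001, -43.124, -24.421, 0.072, 0.056, -0.0], 'tool_pos': [0.142, 0.505, 0.204], 'tool_rot': [-3.14, -0.0, 2.867], 'contact_force': [0.033, -0.955, 0.205], 'torque': [0.016, 0.002, -0.017], 'opening': 0.092}
scene [[453.78656228   0.         278.07522665]
 [  0.         453.78656228 207.43806981]
 [  0.           0.           1.        ]] [[ 0.06070625  0.99804151  0.01509625]
 [ 0.58613186 -0.02340158 -0.80987765]
 [-0.80793823  0.05801303 -0.58640455]] [-0.02112428 -0.26753732  1.47158017]
top [[407.91042118   0.         281.314544  ]
 [  0.         407.91042118 203.74842258]
 [  0.           0.           1.        ]] [[ 0.00758943 -0.99963265 -0.02601868]
 [-0.99257456 -0.00437188 -0.12155912]
 [ 0.12140072  0.02674805 -0.99224312]] [0.01165956 0.56966581 0.7915502 ]
```

View pics/top0.png

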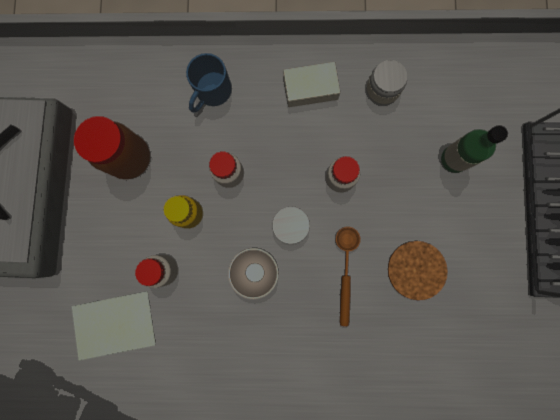

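View pics/scene0.png

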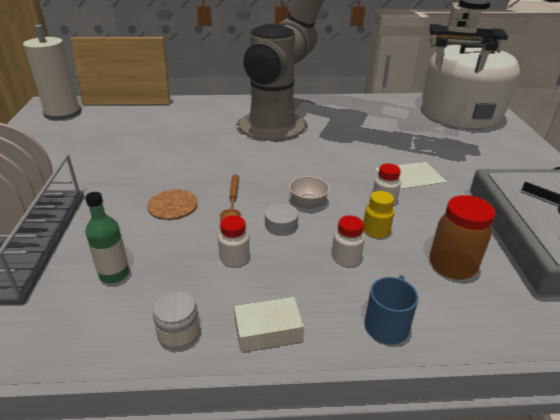

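Top view candidates:
- White jars with red lids: lids at (223,165), (345,170) and (149,272). These fit the description.
- Not meant: the yellow jar (180,210), the large amber jar with a red lid (100,140), and the grey-white tins (291,226) and (389,80).
- The cork mat is the only round cork disc, at (417,270).

In the scene view the three jars are at (349,240), (233,240) and (388,183), and the mat is at (173,204).

```bash
cat > h.py <<'E'
import cv2,numpy as np
def ray(c,uv,z):
    d=np.linalg.inv(c["mtx"])@np.array([uv[0],uv[1],1.]);o=-c["R"].T@c["t"];d=c["R"].T@d
    return o+d*(z-o[2])/d[2]
def proj(c,X):
    p=c["mtx"]@(c["R"]@np.array(X)+c["t"]);return p[:2]/p[2]
def blobs(f,kind):
    h=cv2.cvtColor(f,cv2.COLOR_BGR2HSV);H,S,V=cv2.split(h)
    if kind=="red": m=((H<5)|(H>174))&(S>200)&(V>90)
    if kind=="cork": m=(H>5)&(H<18)&(S>100)&(V>60)
    m=cv2.morphologyEx(m.astype(np.uint8)*255,cv2.MORPH_CLOSE,np.ones((5,5)))
    cs,_=cv2.findContours(m,cv2.RETR_EXTERNAL,cv2.CHAIN_APPROX_NONE)
    return [c for c in cs if cv2.contourArea(c)>80]
E
python3 - <<'E'
from h import *
for n in("top","scene"):
    c=dict(np.load(n+"0.npz"))
    for kind,z in(("red",.092),("cork",.008)):
        for b in blobs(c["frame"],kind):
            P=np.array([ray(c,p[0],z)[:2] for p in b]).astype(np.float32)
            e=cv2.fitEllipse(P)
            print(n,kind,cv2.boundingRect(b),"centre",np.round(e[0],4),"axes mm",np.round(np.array(e[1])*1e3,1))
c=dict(np.load("top0.npz"));f=c["frame"][120:310,110:470]
cv2.imwrite("pics/crop.png",cv2.convertScaleAbs(cv2.resize(f,None,fx=2.2,fy=2.2,interpolation=cv2.INTER_CUBIC),alpha=1.6))
E
```

```text
top red (136, 260, 25, 25) centre [0.4333 0.2606] axes mm [45.1 45.8]
top red (335, 158, 23, 22) centre [ 0.6328 -0.1129] axes mm [30.4 45. ]
top red (210, 153, 25, 23) centre [0.6394 0.1294] axes mm [41.3 44.7]
top red (74, 117, 46, 45) centre [0.6884 0.3736] axes mm [87.3 88.4]
top cork (388, 241, 59, 59) centre [ 0.4386 -0.2615] axes mm [116.6 117.8]
top cork (336, 227, 24, 99) centre [ 0.4346 -0.1176] axes mm [ 57.3 180.8]
scene red (339, 216, 24, 21) centre [0.6495 0.1247] axes mm [45.1 65.8]
scene red (221, 216, 24, 21) centre [ 0.6391 -0.1095] axes mm [44.8 66. ]
scene red (448, 196, 47, 34) centre [0.6114 0.3863] axes mm [ 88.4 120.5]
scene red (380, 164, 20, 16) centre [0.4474 0.2558] axes mm [43.4 70.6]
scene cork (430, 213, 61, 66) centre [0.6204 0.3776] axes mm [116.7 225.4]
scene cork (148, 190, 49, 30) centre [ 0.4408 -0.2618] axes mm [115.6 120.2]
scene cork (220, 175, 21, 44) centre [ 0.4198 -0.1196] axes mm [ 58.6 167.8]
scene cork (350, 0, 15, 26) centre [-1.4547  0.5774] axes mm [ 75. 639.]
scene cork (275, 0, 14, 24) centre [-1.5045  0.1289] axes mm [ 75.3 526.8]
scene cork (197, 0, 15, 26) centre [-1.4595 -0.3216] axes mm [ 78.1 605. ]
```

View pics/crop.png

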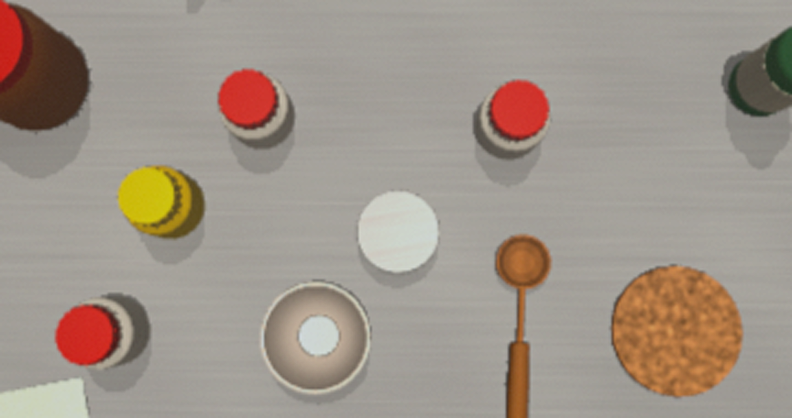

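The crop confirms three white jars with red lids, with the yellow and amber jars clearly different. The mat measures 117 mm, as it should. Next I'll work out the move to above jar A, keeping the current yaw, which keeps the gripper clear of the neighbours.

```bash
cat >> h.py <<'E'
from scipy.spatial.transform import Rotation as Ro
def shift(s,X):
    return np.round(Ro.from_euler("xyz",s["tool_rot"]).as_matrix().T@(np.array(X)-s["tool_pos"])*1e3,1)
def wrist(robot):
    s=robot.observe();c=dict(robot.read_camera("wrist"))
    T=np.eye(4);T[:3,:3]=Ro.from_euler("xyz",s["tool_rot"]).as_matrix();T[:3,3]=s["tool_pos"]
    W=np.linalg.inv(T@c["T_tool_cam"]);c["R"],c["t"]=W[:3,:3],W[:3,3];return s,c
E
python3 - <<'E'
from h import *;from cell import robot
c=dict(np.load("top0.npz"))
for b in blobs(c["frame"],"red"):
    (u,v),r=cv2.minEnclosingCircle(b);print(np.round(ray(c,(u,v),.092),4),r)
s,w=wrist(robot);print(w["T_tool_cam"].round(3),w["mtx"].round(1).tolist(),shift(s,[.4335,.2605,.19]))
E
```

```text
[0.4336 0.2608 0.092 ] 12.923479080200195
[ 0.6286 -0.1081  0.092 ] 11.98874282836914
[0.6388 0.1279 0.092 ] 12.083428382873535
[0.689  0.3734 0.092 ] 23.307823181152344
[[ 0.    -0.959 -0.284  0.076]
 [ 1.     0.001 -0.001  0.001]
 [ 0.001 -0.284  0.959 -0.18 ]
 [ 0.     0.     0.     1.   ]] [[310.0, 0.0, 281.2], [0.0, 310.0, 209.3], [0.0, 0.0, 1.0]] [-346.6 -156.2   14.1]
```

Emit:
{"api": "apply_moves", "payload": {"rows": [{"xyz": [-35, -16, 1.5], "turn": 0}, {"xyz": [-35, -16, 1.5], "turn": 0}, {"xyz": [-35, -16, 1.5], "turn": 0}, {"xyz": [-35, -16, 1.5], "turn": 0}, {"xyz": [-35, -16, 1.5], "turn": 0}, {"xyz": [-35, -16, 1.5], "turn": 0}, {"xyz": [-35, -16, 1.5], "turn": 0}, {"xyz": [-35, -16, 1.5], "turn": 0}, {"xyz": [-35, -15, 1.5], "turn": 0}, {"xyz": [-32, -13, 1], "turn": 0}], "gripper": 1, "newtons": 30}}

```text
time: 1.4
tool_pos: [0.4349, 0.2599, 0.1897]
tool_rot: [-3.141, -0.0, 2.866]
contact_force: [0.1, 0.5, -0.3]
opening: 0.0919
```

```bash
python3 - <<'E'
from h import *;from cell import robot
s,w=wrist(robot);cv2.imwrite("pics/w1.png",w["frame"]);print(s["time"],s["tool_pos"],s["tool_rot"],s["contact_force"])
for b in blobs(w["frame"],"red"):
    P=np.array([ray(w,p[0],.092)[:2] for p in b]).astype(np.float32)
    e=cv2.fitEllipse(P);print(cv2.boundingRect(b),np.round(e[0],4),np.round(np.array(e[1])*1e3,1),cv2.minEnclosingCircle(P))
    print(shift(s,[*e[0],.031]))
E
```

```text
1.4 [0.43489587 0.25994638 0.18973491] [-3.14134114e+00 -4.14303125e-04  2.86637199e+00] [ 0.05221581  0.51825062 -0.32127789]
(257, 182, 24, 34) [0.4269 0.2491] [17.4 25.9] ((0.42791277170181274, 0.24952933192253113), 0.015871599316596985)
[  4.7 -12.5 158.7]
```

View pics/w1.png

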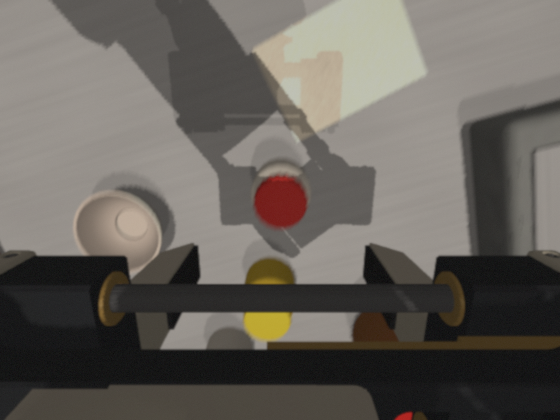

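The jar lid is at (280,201), in the gripper's shadow. I need a lower brightness threshold for the mask.

```bash
sed -i 's/(S>200)&(V>90)/(S>180)\&(V>45)/' h.py; python3 - <<'E'
from h import *;from cell import robot
s,w=wrist(robot)
print(proj(w,[*s["tool_pos"][:2],.092]))
for b in blobs(w["frame"],"red"):
    P=np.array([ray(w,p[0],.092)[:2] for p in b]).astype(np.float32)
    e=cv2.fitEllipse(P);print(cv2.boundingRect(b),np.round(e[0],4),np.round(np.array(e[1])*1e3,1),cv2.minEnclosingCircle(P))
    print(shift(s,[*e[0],.031]))
E
```

```text
[280.96777936 202.61984621]
(395, 412, 18, 8) [0.725  0.3266] [10.7 21.2] ((0.724401593208313, 0.32457298040390015), 0.01052001304924488)
[-257.   144.8  159. ]
(257, 168, 52, 53) [0.4315 0.2615] [46.3 48.6] ((0.43121641874313354, 0.26139622926712036), 0.024947943165898323)
[  7.5   1.9 158.6]
```

Emit:
{"api": "apply_moves", "payload": {"rows": [{"xyz": [2, 0.5, 20], "turn": 0}, {"xyz": [0, 0, 30], "turn": 0}, {"xyz": [0, 0, 30], "turn": 0}, {"xyz": [0, 0, 30], "turn": 0}, {"xyz": [0, 0, 24], "turn": 0}, {"xyz": [0, 0, 16], "turn": 0}, {"xyz": [0, 0, 8], "turn": 0}, {"xyz": [0, 0, 0], "turn": 0}]}}

```text
time: 2.5
tool_pos: [0.4318, 0.2622, 0.0318]
tool_rot: [-3.141, -0.001, 2.867]
contact_force: [0.7, -1.0, 0.2]
opening: 0.0916
```

Emit:
{"api": "apply_moves", "payload": {"rows": [{"xyz": [0, 0, 0], "turn": 0}, {"xyz": [0, 0, 0], "turn": 0}, {"xyz": [0, 0, 0], "turn": 0}, {"xyz": [0, 0, 0], "turn": 0}, {"xyz": [0, 0, 0], "turn": 0}, {"xyz": [0, 0, 0], "turn": 0}], "gripper": 0, "newtons": 30}}

```text
time: 3.25
tool_pos: [0.4324, 0.2621, 0.0323]
tool_rot: [3.141, 0.0, 2.867]
contact_force: [-0.7, -1.1, 4.8]
opening: 0.0612
```

Emit:
{"api": "apply_moves", "payload": {"rows": [{"xyz": [0, 0, -5], "turn": 0}, {"xyz": [0, 0, -15], "turn": 0}, {"xyz": [0, 0, -20], "turn": 0}, {"xyz": [0, 0, -10], "turn": 0}, {"xyz": [0, 0, 0], "turn": 0}, {"xyz": [0, 0, 0], "turn": 0}, {"xyz": [0, 0, 0], "turn": 0}, {"xyz": [0, 0, 0], "turn": 0}]}}

```text
time: 4.25
tool_pos: [0.432, 0.262, 0.0816]
tool_rot: [-3.141, -0.001, 2.867]
contact_force: [1.5, 0.4, -1.0]
opening: 0.0612
```

```bash
cat > feel.py <<'E'
from h import *;from cell import robot
F=[];Q=[]
for i in range(8):
    robot.read_camera("top");s=robot.observe();F.append(s["contact_force"]);Q.append(s["joint_efforts"])
print(s["time"],np.round(F,1)[:,2],np.mean(F,0).round(2),np.mean(Q,0).round(2),s["tool_pos"],s["opening"])
E
python3 feel.py
```

```text
4.65 [-2.  -2.8 -1.6 -1.2 -1.3 -2.5 -0.5 -1.9] [-0.2   0.19 -1.73] [-0.000e+00 -4.427e+01 -2.008e+01  2.000e-02  9.000e-02 -0.000e+00] [0.43231437 0.26204885 0.08201417] 0.061005979908764135
```

Force on jar A is −1.7 N, about 0.18 kg, so it's empty. I'll put it back where it stood.

Emit:
{"api": "apply_moves", "payload": {"rows": [{"xyz": [0, 0, 15], "turn": 0}, {"xyz": [0, 0, 20], "turn": 0}, {"xyz": [0, 0, 8], "turn": 0}, {"xyz": [0, 0, 4], "turn": 0}, {"xyz": [0, 0, 2], "turn": 0}, {"xyz": [0, 0, 1], "turn": 0}, {"xyz": [0, 0, 0], "turn": 0}, {"xyz": [0, 0, 0], "turn": 0}]}}

```text
time: 5.65
tool_pos: [0.4326, 0.2622, 0.0324]
tool_rot: [3.141, 0.001, 2.867]
contact_force: [-0.2, 0.8, 0.6]
opening: 0.061
```

Emit:
{"api": "apply_moves", "payload": {"rows": [{"xyz": [0, 0, 0], "turn": 0}, {"xyz": [0, 0, 0], "turn": 0}, {"xyz": [0, 0, 0], "turn": 0}, {"xyz": [0, 0, 0], "turn": 0}, {"xyz": [0, 0, 0], "turn": 0}], "gripper": 1}}

```text
time: 6.28
tool_pos: [0.4323, 0.262, 0.032]
tool_rot: [3.142, -0.0, 2.867]
contact_force: [0.1, 0.1, 0.2]
opening: 0.0918
```

Emit:
{"api": "apply_moves", "payload": {"rows": [{"xyz": [0, 0, -10], "turn": 0}, {"xyz": [0, 0, -25], "turn": 0}, {"xyz": [0, 0, -35], "turn": 0}, {"xyz": [0, 0, -35], "turn": 0}, {"xyz": [0, 0, -35], "turn": 0}, {"xyz": [0, 0, -20], "turn": 0}, {"xyz": [0, 0, 0], "turn": 0}]}}

```text
time: 7.15
tool_pos: [0.4331, 0.2624, 0.194]
tool_rot: [3.139, 0.003, 2.867]
contact_force: [-0.1, -0.4, -0.6]
opening: 0.092
```

```bash
cat > see.py <<'E'
from h import *;from cell import robot
import sys
s,w=wrist(robot);cv2.imwrite("pics/wx%.2f.png"%s["time"],w["frame"]);print(s["time"],s["tool_pos"],s["tool_rot"])
for b in blobs(w["frame"],"red"):
    P=np.array([ray(w,p[0],.092)[:2] for p in b]).astype(np.float32)
    e=cv2.fitEllipse(P);print(cv2.boundingRect(b),np.round(e[0],4),np.round(np.array(e[1])*1e3,1),shift(s,[*e[0],.031]))
t=tuple(map(float,sys.argv[1:4]))
print("to target",t,shift(s,t))
E
python3 see.py .637 .1285 .19
```

```text
7.15 [0.43311871 0.26243279 0.19398105] [3.13890295 0.00329065 2.86686085]
(395, 412, 18, 8) [0.7269 0.3328] [11.2 21.4] [-263.1  147.   164.2]
(255, 174, 51, 51) [0.4316 0.2626] [46.3 48.8] [  2.   -0.7 163. ]
to target (0.637, 0.1285, 0.19) [-232.6  -73.6    4.5]
```

Jar A is within 1 mm of where it stood. On to jar B.

Emit:
{"api": "apply_moves", "payload": {"rows": [{"xyz": [-20, -6, 0], "turn": 0}, {"xyz": [-32, -10, 0], "turn": 0}, {"xyz": [-32, -10, 0], "turn": 0}, {"xyz": [-32, -10, 0], "turn": 0}, {"xyz": [-32, -10, 0], "turn": 0}, {"xyz": [-32, -10, 0], "turn": 0}, {"xyz": [-32, -10, 0], "turn": 0}, {"xyz": [-20, -7, 0], "turn": 0}, {"xyz": [0, 0, 0], "turn": 0}]}}

```text
time: 8.32
tool_pos: [0.6366, 0.1268, 0.1899]
tool_rot: [-3.14, -0.002, 2.864]
contact_force: [0.1, 0.8, 0.0]
opening: 0.092
```

```bash
python3 see.py .638 .1285 .031
```

```text
8.325 [0.63657895 0.12675664 0.18985818] [-3.14045591e+00 -2.28577835e-03  2.86438101e+00]
(25, 230, 59, 27) [ 0.6169 -0.0942] [26.  55.8] [ -41.9 -217.7  159. ]
(258, 176, 51, 53) [0.6369 0.1285] [46.3 49. ] [ -0.2   1.9 158.9]
(504, 132, 56, 110) [0.6894 0.3545] [ 52.  108.9] [ 11.1 233.7 158.6]
to target (0.638, 0.1285, 0.031) [ -1.3   2.2 158.9]
```

Emit:
{"api": "apply_moves", "payload": {"rows": [{"xyz": [-0.5, 1.5, 20], "turn": 0}, {"xyz": [0, 0, 30], "turn": 0}, {"xyz": [0, 0, 30], "turn": 0}, {"xyz": [0, 0, 30], "turn": 0}, {"xyz": [0, 0, 24], "turn": 0}, {"xyz": [0, 0, 16], "turn": 0}, {"xyz": [0, 0, 8], "turn": 0}, {"xyz": [0, 0, 0], "turn": 0}]}}

```text
time: 9.38
tool_pos: [0.6366, 0.1303, 0.034]
tool_rot: [3.142, -0.0, 2.867]
contact_force: [-0.7, 0.3, 0.9]
opening: 0.0918
```

Emit:
{"api": "apply_moves", "payload": {"rows": [{"xyz": [0, 0, 0], "turn": 0}, {"xyz": [0, 0, 0], "turn": 0}, {"xyz": [0, 0, 0], "turn": 0}, {"xyz": [0, 0, 0], "turn": 0}, {"xyz": [0, 0, 0], "turn": 0}, {"xyz": [0, 0, 0], "turn": 0}], "gripper": 0, "newtons": 30}}

```text
time: 10.12
tool_pos: [0.6368, 0.1301, 0.0342]
tool_rot: [3.142, 0.0, 2.867]
contact_force: [0.5, -0.1, 0.6]
opening: 0.0599
```

Emit:
{"api": "apply_moves", "payload": {"rows": [{"xyz": [0, 0, -5], "turn": 0}, {"xyz": [0, 0, -15], "turn": 0}, {"xyz": [0, 0, -20], "turn": 0}, {"xyz": [0, 0, -10], "turn": 0}, {"xyz": [0, 0, 0], "turn": 0}, {"xyz": [0, 0, 0], "turn": 0}, {"xyz": [0, 0, 0], "turn": 0}, {"xyz": [0, 0, 0], "turn": 0}]}}

```text
time: 11.12
tool_pos: [0.6364, 0.1301, 0.0834]
tool_rot: [-3.141, -0.001, 2.867]
contact_force: [0.5, -0.0, -1.5]
opening: 0.0596
```

```bash
python3 feel.py
```

```text
11.525 [-1.3 -2.  -0.7 -0.9 -1.3 -1.6 -1.7 -1.3] [-0.1  -0.29 -1.35] [-0.000e+00 -5.859e+01 -2.344e+01 -1.000e-02  9.000e-02  0.000e+00] [0.63668861 0.13012815 0.08401077] 0.05971819133020352
```

```bash
python3 - <<'E'
from h import *;from cell import robot
c=robot.read_camera("scene");cv2.imwrite("pics/s2.png",cv2.resize(c["frame"][100:340,150:510],None,fx=2.2,fy=2.2))
E
```

```text
(no output)
```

View pics/s2.png

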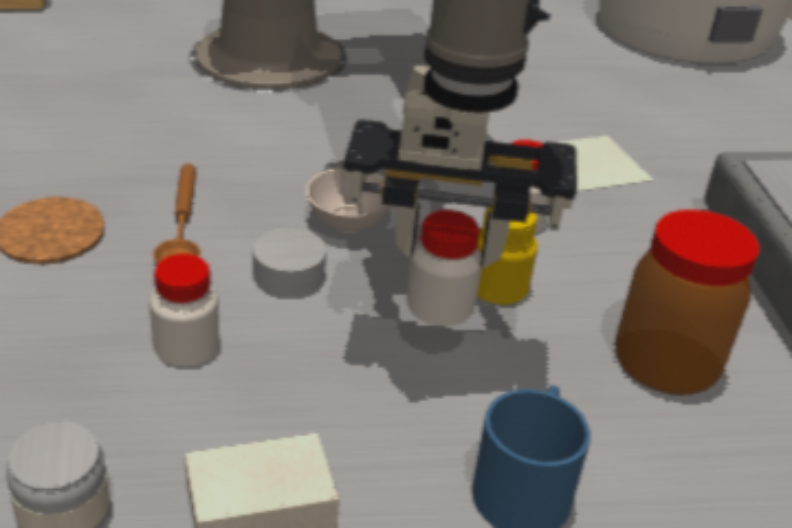

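Jar B is held, lifted clear and upright at crop (445,265). The force is −1.35 N, about 0.14 kg, so it's also empty. I'll put it back.

Emit:
{"api": "apply_moves", "payload": {"rows": [{"xyz": [0, 0, 15], "turn": 0}, {"xyz": [0, 0, 20], "turn": 0}, {"xyz": [0, 0, 8], "turn": 0}, {"xyz": [0, 0, 4], "turn": 0}, {"xyz": [0, 0, 2], "turn": 0}, {"xyz": [0, 0, 1], "turn": 0}, {"xyz": [0, 0, 0], "turn": 0}, {"xyz": [0, 0, 0], "turn": 0}]}}

```text
time: 12.58
tool_pos: [0.6368, 0.1302, 0.0343]
tool_rot: [3.141, 0.0, 2.867]
contact_force: [0.4, -0.4, -2.6]
opening: 0.0598
```

Emit:
{"api": "apply_moves", "payload": {"rows": [{"xyz": [0, 0, 0], "turn": 0}, {"xyz": [0, 0, 0], "turn": 0}, {"xyz": [0, 0, 0], "turn": 0}, {"xyz": [0, 0, 0], "turn": 0}, {"xyz": [0, 0, 0], "turn": 0}], "gripper": 1}}

```text
time: 13.2
tool_pos: [0.6367, 0.1302, 0.0341]
tool_rot: [3.141, 0.0, 2.867]
contact_force: [0.3, -0.4, -0.2]
opening: 0.0915
```

Emit:
{"api": "apply_moves", "payload": {"rows": [{"xyz": [0, 0, -10], "turn": 0}, {"xyz": [0, 0, -25], "turn": 0}, {"xyz": [0, 0, -35], "turn": 0}, {"xyz": [0, 0, -35], "turn": 0}, {"xyz": [0, 0, -35], "turn": 0}, {"xyz": [0, 0, -20], "turn": 0}, {"xyz": [0, 0, 0], "turn": 0}]}}

```text
time: 14.08
tool_pos: [0.6376, 0.1303, 0.1966]
tool_rot: [3.14, 0.004, 2.867]
contact_force: [0.7, -0.6, -1.1]
opening: 0.0919
```

```bash
python3 see.py .630 -.110 .19
```

```text
14.075 [0.63764536 0.13026775 0.19656942] [3.13986397 0.00438055 2.86688736]
(26, 227, 58, 30) [ 0.619  -0.0954] [30.5 57.7] [ -42.6 -222.6  165.4]
(256, 174, 50, 51) [0.6373 0.1303] [46.4 48.5] [  1.1  -0.4 165.6]
(492, 130, 68, 109) [0.6904 0.3594] [ 64.3 111.3] [ 12.1 234.6 165.9]
to target (0.63, -0.11, 0.19) [ -57.8 -233.3    6.4]
```

Emit:
{"api": "apply_moves", "payload": {"rows": [{"xyz": [-5, -20, 0], "turn": 0}, {"xyz": [-8, -32, 1], "turn": 0}, {"xyz": [-8, -32, 1], "turn": 0}, {"xyz": [-8, -32, 1], "turn": 0}, {"xyz": [-8, -32, 1], "turn": 0}, {"xyz": [-8, -32, 1], "turn": 0}, {"xyz": [-8, -32, 1], "turn": 0}, {"xyz": [-5, -21, 0], "turn": 0}, {"xyz": [0, 0, 0], "turn": 0}]}}

```text
time: 15.25
tool_pos: [0.6287, -0.1118, 0.1872]
tool_rot: [3.142, -0.001, 2.864]
contact_force: [-0.6, 0.7, 0.6]
opening: 0.0919
```

```bash
python3 see.py .631 -.110 .031
```

```text
15.25 [ 0.6286942  -0.1117607   0.18722294] [ 3.14158995e+00 -1.29450295e-03  2.86404548e+00]
(258, 174, 52, 53) [ 0.6274 -0.1087] [46.3 49. ] [  1.9   2.6 156.2]
(509, 113, 51, 57) [0.6361 0.1175] [44.2 52.4] [ 55.5 222.5 156.3]
to target (0.631, -0.11, 0.031) [ -1.9   2.3 156.2]
```

Emit:
{"api": "apply_moves", "payload": {"rows": [{"xyz": [1, 2, 20], "turn": 0}, {"xyz": [0, 0, 30], "turn": 0}, {"xyz": [0, 0, 30], "turn": 0}, {"xyz": [0, 0, 30], "turn": 0}, {"xyz": [0, 0, 22], "turn": 0}, {"xyz": [0, 0, 14], "turn": 0}, {"xyz": [0, 0, 8], "turn": 0}, {"xyz": [0, 0, 0], "turn": 0}]}}

```text
time: 16.3
tool_pos: [0.6289, -0.1073, 0.034]
tool_rot: [3.141, -0.0, 2.867]
contact_force: [0.5, 0.4, 0.7]
opening: 0.0918
```

Emit:
{"api": "apply_moves", "payload": {"rows": [{"xyz": [0, 0, 0], "turn": 0}, {"xyz": [0, 0, 0], "turn": 0}, {"xyz": [0, 0, 0], "turn": 0}, {"xyz": [0, 0, 0], "turn": 0}, {"xyz": [0, 0, 0], "turn": 0}, {"xyz": [0, 0, 0], "turn": 0}], "gripper": 0, "newtons": 30}}

```text
time: 17.05
tool_pos: [0.629, -0.1082, 0.0343]
tool_rot: [-3.141, 0.001, 2.867]
contact_force: [-1.2, -3.7, 1.6]
opening: 0.06
```

Emit:
{"api": "apply_moves", "payload": {"rows": [{"xyz": [0, 0, -5], "turn": 0}, {"xyz": [0, 0, -15], "turn": 0}, {"xyz": [0, 0, -20], "turn": 0}, {"xyz": [0, 0, -10], "turn": 0}, {"xyz": [0, 0, 0], "turn": 0}, {"xyz": [0, 0, 0], "turn": 0}, {"xyz": [0, 0, 0], "turn": 0}, {"xyz": [0, 0, 0], "turn": 0}]}}

```text
time: 18.05
tool_pos: [0.6286, -0.1076, 0.0834]
tool_rot: [3.141, -0.001, 2.867]
contact_force: [-0.5, 0.2, -5.2]
opening: 0.0598
```

```bash
python3 feel.py
```

```text
18.45 [-5.8 -4.4 -5.9 -5.4 -4.4 -4.8 -5.4 -4.7] [-0.22 -0.33 -5.11] [ 0.000e+00 -5.976e+01 -2.437e+01 -3.000e-02  9.000e-02  0.000e+00] [ 0.62886937 -0.10766277  0.08400464] 0.05936292977824984
```

Force is −5.1 N, about 0.52 kg, so jar C is the full one. Now I'll raise it and work out the path to the mat, checking clearance to the bottle.

Emit:
{"api": "apply_moves", "payload": {"rows": [{"xyz": [0, 0, -10], "turn": 0}, {"xyz": [0, 0, -20], "turn": 0}, {"xyz": [0, 0, -20], "turn": 0}, {"xyz": [0, 0, -10], "turn": 0}, {"xyz": [0, 0, 0], "turn": 0}]}}

```text
time: 19.08
tool_pos: [0.6293, -0.1078, 0.145]
tool_rot: [3.142, 0.002, 2.867]
contact_force: [0.2, -0.3, -5.1]
opening: 0.06
```

```bash
python3 - <<'E'
from h import *;from cell import robot
s,w=wrist(robot);z=.092+s["tool_pos"][2]-.0343
print(s["tool_pos"],s["opening"],"to mat",shift(s,[.4395,-.2617,s["tool_pos"][2]]))
b=max(blobs(w["frame"],"red"),key=cv2.contourArea)
P=np.array([ray(w,p[0],z)[:2] for p in b]).astype(np.float32);e=cv2.fitEllipse(P);print(cv2.boundingRect(b),e,shift(s,[*e[0],z]))
t=dict(np.load("top0.npz"));print("bottle base",ray(t,(455,160),0),"top",ray(t,(497,134),.2))
E
```

```text
[ 0.6292957  -0.10777798  0.14498624] 0.059977248662653714 to mat [ 140.9 -199.7   -0.3]
(227, 229, 109, 55) ((0.6132849454879761, -0.10280033946037292), (0.026002617552876472, 0.04831533133983612), 164.64996337890625) [ 16.7   0.5 -57.7]
bottle base [ 0.6687605  -0.35100219  0.        ] top [ 0.6654545  -0.34013121  0.2       ]
```

Emit:
{"api": "apply_moves", "payload": {"rows": [{"xyz": [9, -13, 0], "turn": 0}, {"xyz": [18, -26, 0], "turn": 0}, {"xyz": [22, -31, 0], "turn": 0}, {"xyz": [22, -31, 0], "turn": 0}, {"xyz": [22, -31, 0], "turn": 0}, {"xyz": [22, -31, 0], "turn": 0}, {"xyz": [17, -24, 0], "turn": 0}, {"xyz": [9, -13, 0], "turn": 0}, {"xyz": [0, 0, 0], "turn": 0}, {"xyz": [0, 0, 0], "turn": 0}]}}

```text
time: 20.38
tool_pos: [0.4393, -0.2615, 0.1439]
tool_rot: [3.141, 0.0, 2.867]
contact_force: [0.1, 0.1, -5.2]
opening: 0.0599
```

```bash
python3 - <<'E'
from h import *;from cell import robot
s,w=wrist(robot);print(s["time"],s["tool_pos"],s["tool_rot"],s["opening"],shift(s,[.4395,-.2617,.0425]))
for n in("top",):
    c=robot.read_camera(n);z=.092+s["tool_pos"][2]-.0343
    for b in blobs(c["frame"],"red"):print(cv2.boundingRect(b),ray(c,cv2.minEnclosingCircle(b)[0],z))
i=np.hstack([cv2.resize(w["frame"],(400,300)),cv2.resize(robot.read_camera("scene")["frame"][80:320,80:400],(400,300))])
cv2.imwrite("pics/p3.png",i)
E
```

```text
20.375 [ 0.43928551 -0.26153996  0.14390209] [3.14115816e+00 2.26494095e-04 2.86701591e+00] 0.05991576743898288 [-2.000e-01 -1.000e-01  1.014e+02]
(135, 259, 27, 26) [0.43858683 0.22206375 0.20160209]
(446, 258, 13, 23) [ 0.44811399 -0.25842638  0.20160209]
(209, 152, 25, 25) [0.61439058 0.11019256 0.20160209]
(74, 117, 47, 46) [0.65674812 0.31846042 0.20160209]
```

View pics/p3.png

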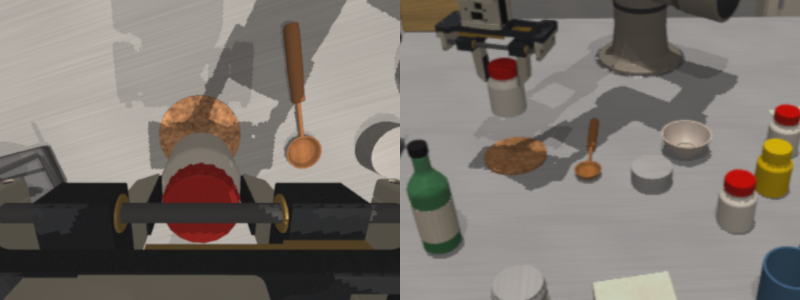

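Jar C hangs upright above the mat, with its lid at left panel (202,200). I'll lower it, with the last millimetres slow.

Emit:
{"api": "apply_moves", "payload": {"rows": [{"xyz": [0, 0, 12], "turn": 0}, {"xyz": [0, 0, 20], "turn": 0}, {"xyz": [0, 0, 22], "turn": 0}, {"xyz": [0, 0, 20], "turn": 0}, {"xyz": [0, 0, 12], "turn": 0}, {"xyz": [0, 0, 6], "turn": 0}, {"xyz": [0, 0, 3], "turn": 0}, {"xyz": [0, 0, 2], "turn": 0}, {"xyz": [0, 0, 0], "turn": 0}]}}

```text
time: 21.65
tool_pos: [0.4391, -0.262, 0.0473]
tool_rot: [-3.141, 0.001, 2.867]
contact_force: [-0.3, 0.4, -4.7]
opening: 0.0598
```

Emit:
{"api": "apply_moves", "payload": {"rows": [{"xyz": [0, 0, 1], "turn": 0}, {"xyz": [0, 0, 1], "turn": 0}, {"xyz": [0, 0, 1], "turn": 0}, {"xyz": [0, 0, 0], "turn": 0}, {"xyz": [0, 0, 0], "turn": 0}]}}

```text
time: 22.28
tool_pos: [0.4389, -0.2619, 0.044]
tool_rot: [3.142, 0.0, 2.867]
contact_force: [0.2, 0.2, -5.1]
opening: 0.0596
```

Emit:
{"api": "apply_moves", "payload": {"rows": [{"xyz": [0, 0, 0.6], "turn": 0}, {"xyz": [0, 0, 0.6], "turn": 0}, {"xyz": [0, 0, 0], "turn": 0}, {"xyz": [0, 0, 0], "turn": 0}]}}

```text
time: 22.78
tool_pos: [0.4389, -0.2619, 0.0428]
tool_rot: [3.142, 0.0, 2.867]
contact_force: [1.0, -1.3, -4.8]
opening: 0.0599
```

Emit:
{"api": "apply_moves", "payload": {"rows": [{"xyz": [0, 0, 0.6], "turn": 0}, {"xyz": [0, 0, 0], "turn": 0}, {"xyz": [0, 0, 0], "turn": 0}]}}

```text
time: 23.15
tool_pos: [0.439, -0.262, 0.0423]
tool_rot: [3.142, 0.0, 2.867]
contact_force: [-0.2, 1.1, -2.6]
opening: 0.0598
```

Contact is beginning, with the load down to −2.6 N.

Emit:
{"api": "apply_moves", "payload": {"rows": [{"xyz": [0, 0, 0.4], "turn": 0}, {"xyz": [0, 0, 0], "turn": 0}, {"xyz": [0, 0, 0], "turn": 0}]}}

```text
time: 23.52
tool_pos: [0.4391, -0.262, 0.0422]
tool_rot: [-3.141, 0.001, 2.867]
contact_force: [-1.3, 1.7, 2.9]
opening: 0.0596
```

Emit:
{"api": "apply_moves", "payload": {"rows": [{"xyz": [0, 0, 0], "turn": 0}, {"xyz": [0, 0, 0], "turn": 0}, {"xyz": [0, 0, 0], "turn": 0}, {"xyz": [0, 0, 0], "turn": 0}, {"xyz": [0, 0, 0], "turn": 0}, {"xyz": [0, 0, 0], "turn": 0}], "gripper": 1}}

```text
time: 24.28
tool_pos: [0.4389, -0.2619, 0.0418]
tool_rot: [3.141, -0.0, 2.867]
contact_force: [-0.6, -0.2, 0.4]
opening: 0.0921
```

Emit:
{"api": "apply_moves", "payload": {"rows": [{"xyz": [0, 0, -8], "turn": 0}, {"xyz": [0, 0, -20], "turn": 0}, {"xyz": [0, 0, -30], "turn": 0}, {"xyz": [0, 0, -35], "turn": 0}, {"xyz": [0, 0, -35], "turn": 0}, {"xyz": [0, 0, -25], "turn": 0}, {"xyz": [25, 25, 0], "turn": 0}, {"xyz": [35, 40, 0], "turn": 0}, {"xyz": [25, 40, 0], "turn": 0}, {"xyz": [0, 0, 0], "turn": 0}]}}

```text
time: 25.52
tool_pos: [0.3846, -0.1356, 0.1956]
tool_rot: [3.141, 0.001, 2.87]
contact_force: [0.1, -0.2, -0.3]
opening: 0.0916
```

```bash
python3 - <<'E'
from h import *;from cell import robot
s=robot.observe();print(s["time"],s["tool_pos"],s["contact_force"])
for n in("top","scene"):
    c=robot.read_camera(n)
    for b in blobs(c["frame"],"red"):print(n,cv2.boundingRect(b),ray(c,cv2.minEnclosingCircle(b)[0],.1 if ray(c,b[0][0],.1)[1]<-.2 else .092).round(4))
    cv2.imwrite(f"pics/{n}_end.png",c["frame"])
a=cv2.imread("pics/top_end.png");b=cv2.imread("pics/scene_end.png")
cv2.imwrite("pics/end.png",np.vstack([a[110:310,80:480],b[120:320,110:510]]))
E
```

```text
25.525 [ 0.38461152 -0.13555602  0.19557375] [ 0.06507492 -0.21518279 -0.3033345 ]
top (135, 259, 27, 26) [0.4334 0.2605 0.092 ]
top (416, 257, 30, 26) [ 0.4411 -0.2586  0.1   ]
top (209, 152, 25, 25) [0.6387 0.13   0.092 ]
top (74, 117, 47, 47) [0.6875 0.3727 0.092 ]
scene (340, 216, 24, 21) [0.651  0.1259 0.092 ]
scene (446, 196, 49, 34) [0.6167 0.3814 0.092 ]
scene (158, 166, 21, 17) [ 0.4547 -0.2591  0.1   ]
scene (380, 164, 21, 16) [0.4478 0.2568 0.092 ]
```

View pics/end.png

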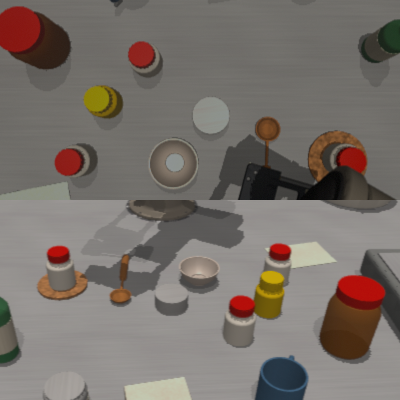

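```bash
python3 -c "
from cell import robot
print(robot.hand_in())"
```

```text
the job is handed in; nothing more can be done
None
```

The full jar is standing upright on the cork mat, and I handed the job in at about 25.6 s of the 64 s allowed.

| Jar (my labels) | Position (x, y in m) | Load when lifted | Result |
|---|---|---|---|
| A | (0.432, 0.262) | 1.7 N, about 0.18 kg | empty, put back |
| B | (0.637, 0.129) | 1.35 N, about 0.14 kg | empty, put back |
| C | (0.628, −0.108) | 5.1 N, about 0.52 kg | full, moved to the mat |

- **Setting down:** I lowered jar C in sub-millimetre steps until the mat carried its weight, at about 3 N, then released and backed the arm off.
- **Final views:** All three jars are upright. Jar A is within about 1 mm of where it stood and jar B within about 2 mm. Jar C is about 3 mm from the measured mat centre, and the tool force is near zero.
- **Disagreements:**
  - The gripper read about 60 mm on the 64 mm bodies, but every jar held without slipping.
  - The scene camera places all the lids about 1 cm too far in x, because it also sees the lid sides. For jar C's centring I took that offset off its reading.
  - The top camera's view of jar C was slightly covered by the arm, so the 3 mm figure is good to a few millimetres.

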